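Lift a wet painted plate with a spatula into a drying rack

ROBOT

A 6-joint arm with a two-finger parallel gripper is mounted at the origin on the work surface. World frame = base frame: x ahead of the robot, y to its left, z up, the work surface at z = 0. Lengths are in m, angles in rad, forces in N, time in s.
With the tool pointing down it reaches from about 0.35 to 0.975 m from the base axis. Payload 4.9 kg.
Tool frame: the origin (TCP) lies on the front face of the gripper's body, between the roots of the fingers; the fingertips stand ctrl.finger_overhang ahead of it and the grasp point (between the pads) lies 54 mm ahead of it (ctrl.finger_overhang is the distance from the TCP to the fingertips, in m); z points along the fingers, y is the line along which they close (so a half turn about z gives the same grasp; the last joint's range is limited). The gripper opens to 85 mm and grips with 20 to 120 N. Pads are 22 mm wide; open, the fingers measure 114 mm over their backs; the gripper's body (76 mm by 85 mm) begins 54 mm behind the grasp point. The pads swing forward as they close: fully open they stand 13 mm farther back than shut.
Start: joints at [1.104, 0.053, 1.613, -0, 1.476, -0.119], TCP at [0.213, 0.588, 0.304] pointing down, gripper open.
Joint ranges: [-3.01, 3.01], [-1.01, 2.22], [0.06, 2.58], [-1.02, 4.17], [0.09, 2.62], [-3.14, 3.14]. Speed limits (rad/s): [2.57, 2.57, 3.14, 3.14, 3.14, 3.14].

INTERFACE

Orientations are given as a rotation vector (axis times angle).
In Python, from station import ctrl, vision gives the robot as it stands. The module is installed in compiled form; this text tells all that it offers.
- The arm moves only by the tool drive_tool, never from a script. Its argument "rows" is a list of rows, each a list of 2 entries, a list of its own where there are three numbers: the shift along the tool's x, y, z in m, then the turn about the tool's z in rad. A call has 1 to 10 rows; each row shifts and turns the commanded pose from where the row before left it, along the tool's axes as they then stand; what a row does not reach is not made up. A row lasts 1/10 s, in which the tool goes at most 50 mm and 8.59 degrees, less where a joint would pass 70% of its speed; a pose out of reach is approached as far as the arm can. A call with a gripper value outside its range is refused whole. "jaw" is the closure, from 0 (fully open) to 1 (shut), set as the call begins (left out, the last holds). The fingers move at their own pace and stop on an object; "grip_force" is the grip in N (left out, the last holds). Time passes only in rows, so rows that do not move let the fingers close. It gives the time, the measured TCP pose, the force, the opening and the grip force at its end, in the units of the state.
- ctrl.get_obs(): the state, without advancing time (a new reading comes with each control period).
- vision.get_image(name): name is "side" or "top"; returns a dict with "image" (420x560x3 uint8, blue, green, red), "vertical_fov" (degrees; the focal length in pixels is half the picture's height over the tangent of half this angle, whatever the lens; pixels are square), "cx", "cy" (the principal point, pixels), "R" (3x3) and "t" (3): a world point X has camera coordinates R X + t. Camera axes: x right, y down, z forward; pixel columns grow to the right and rows downward; lengths in m; the calibration is good to about 2 mm. A picture is of the moment at which its call begins. There is no depth.
- ctrl.finish_job(): hands the job in; it is judged then, once.
The state is a dict: "t": time; "q": joint angles; "dq": joint speeds; "effort": joint torques, N m; "tool_pos": TCP position; "tool_rot": TCP orientation; "contact_force": force on the tool from outside, world axes, zero at the start; "wrist_torque": the same for the moment, N m; "opening": finger opening in m; "grip_force": force on a finger pad.
Only numpy, scipy, OpenCV 4.12 (cv2) and the standard library are available. Lean on these libraries where they do the work, as an engineer would, in place of code of your own. Each camera call takes 0.05 s, during which the arm holds its last target. There are 200 camera calls.

TASK

The round grey plate lying by the notch of the low wooden stop has wet paint, so never touch it with the gripper: take the spatula by its handle, push its blade right under the plate (the notch holds the plate against the push), lift the plate clear and carry it, without dropping it, to the drying rack. Slide it level into the empty middle place until it meets the back posts, lower it onto the ledges and draw the blade out, leaving the plates above and below as they are. Then stand the spatula flat on the bench on its blade and heel, let go, and leave everything else where it is.

Things in the scene. Friction and masses are not known exactly. Their poses are not given: they have to be found in the camera images.
- plate: The wet round grey plate on the bench: 100 mm diameter, 6 mm thick, about 60 g. Its lower edge is bevelled: the flat underside is 88 mm across and the bevel rises 3 mm to the rim, so a thin blade can get under it. Origin: centre of its underside, z up. It lies flat on the bench, within 20 mm of its seat in the stop's notch.
- stop: Low wooden stop fixed to the bench, 14 mm high, with a wide V notch. Origin: on the bench, at the plate's centre once the plate touches both sides of the notch. x points into the notch (the way to push); the sides touch the plate 35 degrees either side of x, 50 mm from the origin; the wood reaches 78 mm ahead and 65 mm to either side. It is open on the -x side.
- spatula: Cranked spatula, 130 g, standing flat on blade and heel. Origin: centre of the blade's underside; x to the tip, z up. Steel blade 80 mm long (x -40 to +40), 44 wide, 2 thick. At x = -40 a neck 24 wide rises backwards at 57 degrees to the handle. A plate right on the blade touches the neck; its centre is then about 10 mm ahead of the blade's centre.
- spatula_grip (a point): Where to grip the spatula, 92 mm behind the blade's centre and 50 mm above its underside. The handle is a dark wooden bar along x, 16 mm wide (y), 22 high, x from -171 to -63 in the spatula's frame, gripped across its width from above.
- spatula_heel (a point): Foot of the spatula's heel, a steel plate 6 mm thick and 30 wide under the handle's end, 158 mm behind the blade's centre, level with the blade's underside.
- rack: Drying rack fixed to the bench; its height differs from start to start. Origin: centre of the underside of its wooden pedestal (125 x 140 mm, 30 high, partly sunk in the bench). x points the way a plate is slid in, z up. Three pairs of ledges, tops 46, 78 and 110 mm above the origin. Posts reach 133 mm above it. Open on top and in front.
- middle_slot (a point): Where the centre of the plate's underside comes to rest on the middle ledges; axes as the rack's. Ledges: 4 mm thick, x -44 to +48, from 35 to 57 mm either side of the middle (a blade passes down between them). Front posts leave 110 mm at x = -34; two 8 mm back posts at x = 38, y = 38 and -38 stop and centre the plate exactly here.
- plate_low: A plate like the first, already drying on the lowest ledges. Origin at the centre of its underside.
- plate_high: A plate like the first, already drying on the highest ledges. Origin at the centre of its underside.
- solvent: Bystander: clear solvent bottle, 48 mm across, 100 tall.
- paint_jar: Bystander: small grey paint jar, 42 mm across, 52 tall.
- glue: Bystander: black glue bottle, 32 mm across, 85 tall.
- wood_block: Bystander: wooden block 60 x 35 x 22 mm.
- screwdriver: Bystander: screwdriver about 170 mm long, lying.
- syringe: Bystander: glass syringe about 200 mm long, lying, about 35 mm at its flange.
- sanding_stick: Bystander: flat brown sanding stick 140 x 22 x 8 mm.
Things that resemble listed ones, but are neither listed nor needed, are in the scene too. Leave any red look-alike of the spatula alone.

How it is judged:
On the way, in this order (a step that is already met when the one before it is completed fails the run):
1. the plate is lifted on the spatula, at least 30 mm above the bench (height (world z) of plate above 0.03 m and contact force between spatula and plate above 0.1 N), for 0.2 s.
2. the plate rests flat on the middle ledges against the back posts, off the spatula (x of plate in the frame of middle_slot between -0.007 and 0.005 m and y of plate in the frame of middle_slot between -0.006 and 0.006 m and z of plate in the frame of middle_slot between -0.002 and 0.0025 m and angle between plate's own z axis and vertical below 0.05 rad and contact force between spatula and plate below 0.05 N), for 0.2 s.
At the end, for the whole second after the job is handed in: The plate lies still and level on the middle ledges of the rack (centre within -7 to +5 mm of its seat along the slide, 6 mm sideways, height within 2.5 mm), not touched by the spatula; the spatula stands still, level within 0.06 rad and within 5 mm of the bench's height, clear of the rack (all of step 2 and linear speed of each of plate, spatula below 0.02 m/s and height (world z) of spatula between -0.003 and 0.005 m and angle between spatula's own z axis and vertical below 0.06 rad and contact force between spatula and rack below 0.05 N).
It fails at once if the gripper or arm touches the wet plate (contact force between any of the fingers, the arm and plate above 0.3 N).
It fails at once if the plate is dropped or thrown (faster than 0.9 m/s) or tipped by more than 0.5 rad (linear speed of plate above 0.9 m/s or angle between plate's own z axis and vertical above 0.5 rad).
It fails at once if a plate already in the rack is moved by more than 10 mm (distance of any of plate_low, plate_high from where it was at the start of the episode above 0.01 m).
It fails at once if a bystander is moved by more than 25 mm (distance of any of solvent, paint_jar, glue, wood_block, screwdriver, syringe, sanding_stick from where it was at the start of the episode above 0.025 m).
It also fails if it takes over 72 s, if anything falls off the work surface, if the arm or the gripper's body presses on something with over 40 N, if the wrist force passes 120 N, or if a joint passes its speed limit or range.

## Working session

There is one attempt and no reset: what is moved stays moved. The work goes in short steps, Python scripts to look and compute and a tool call to move; the robot and the scene stay as the last step left them, time stands still between calls to the robot, and variables do not carry over. Pictures are saved under pics/ and viewed, at most 10 in all, crops included, and the job is handed in when it is done.

Besides the shell and the picture viewer there is one more tool, called after "Emit:" as name(argument=value, ...) on one line, values as JSON. drive_tool: Moves the arm, as the interface text tells. Its arguments: {"type":"object","properties":{"rows":{"type":"array","items":{"type":"array"}},"jaw":{"type":"number"},"grip_force":{"type":"number"}},"required":["rows"]}

```bash
mkdir -p pics; cat > h.py <<'E'
import numpy as np,cv2
from station import ctrl,vision
def grab(n):
    d=vision.get_image(n); return d
def K(d):
    f=210/np.tan(np.radians(d["vertical_fov"])/2); return f
def ray(d,u,v):
    f=K(d); R=np.array(d["R"]);t=np.array(d["t"])
    c=-R.T@t; r=R.T@np.array([(u-d["cx"])/f,(v-d["cy"])/f,1]); return c,r
def onz(d,u,v,z):
    c,r=ray(d,u,v); return c+r*(z-c[2])/r[2]
def proj(d,X):
    p=np.array(d["R"])@np.array(X)+np.array(d["t"]); f=K(d); return d["cx"]+f*p[0]/p[2],d["cy"]+f*p[1]/p[2]
def tri(d1,p1,d2,p2):
    c1,r1=ray(d1,*p1);c2,r2=ray(d2,*p2)
    A=np.stack([r1,-r2],1);s=np.linalg.lstsq(A,c2-c1,rcond=None)[0]
    return (c1+r1*s[0]+c2+r2*s[1])/2, np.linalg.norm(c1+r1*s[0]-c2-r2*s[1])
E
python3 - <<'E'
from h import *
import pickle
for n in("top","side"):
    d=grab(n); cv2.imwrite(f"pics/{n}0.png",cv2.resize(d["image"],(784,588),interpolation=cv2.INTER_CUBIC)); pickle.dump(d,open(n+"0.pkl","wb"))
    print(n,K(d),d["cx"],d["cy"],(-np.array(d["R"]).T@np.array(d["t"])).round(3),np.array(d["R"]).round(3).tolist())
o=ctrl.get_obs();print(o,ctrl.finger_overhang)
E
```

```text
top 416.8249464641407 283.0749713289806 209.39770632777874 [0.464 0.033 1.124] [[0.004, -1.0, -0.016], [-0.998, -0.003, -0.067], [0.067, 0.017, -0.998]]
side 422.119928648738 276.33988809835614 211.27706085841083 [ 0.056 -0.771  0.681] [[0.866, -0.5, 0.013], [-0.262, -0.475, -0.84], [0.426, 0.724, -0.542]]
{'t': 0.1, 'q': array([ 1.10398917e+00,  5.33109668e-02,  1.61414671e+00, -1.07938561e-05,
        1.47598973e+00, -1.18994081e-01]), 'dq': array([-0.00054399, -0.00032039, -0.00381183,  0.00086228, -0.00041533,
       -0.00129158]), 'effort': array([ 3.19439541e-04, -3.94908321e+01, -3.71362603e+01, -1.32690957e-04,
        3.90381902e-03,  6.35742445e-07]), 'tool_pos': array([0.21283318, 0.58719545, 0.30277931]), 'tool_rot': array([-5.43501085e-01, -3.09368765e+00,  2.79376793e-03]), 'contact_force': array([-0.22292729,  0.06899565, -0.24425337]), 'wrist_torque': array([0.04675862, 0.0353829 , 0.02423966]), 'grip_force': 0.0, 'opening': 0.08574201694027705} 0.0726
```

View pics/top0.png

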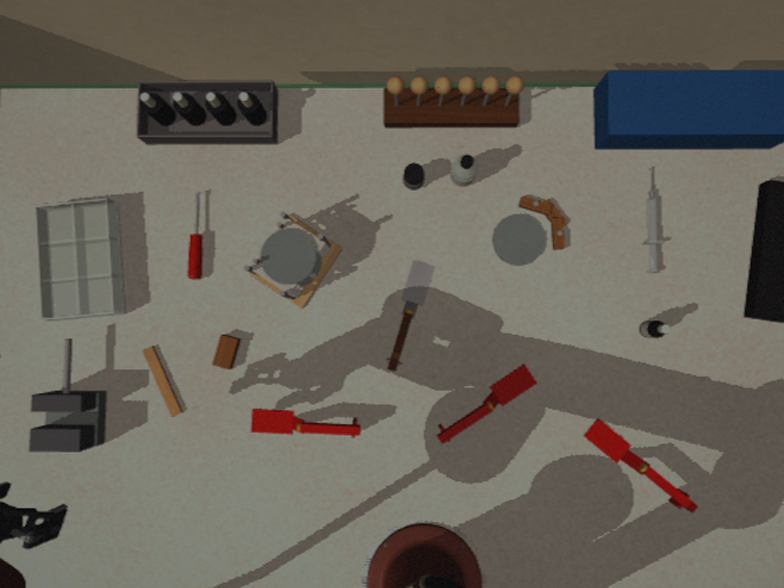

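View pics/side0.png

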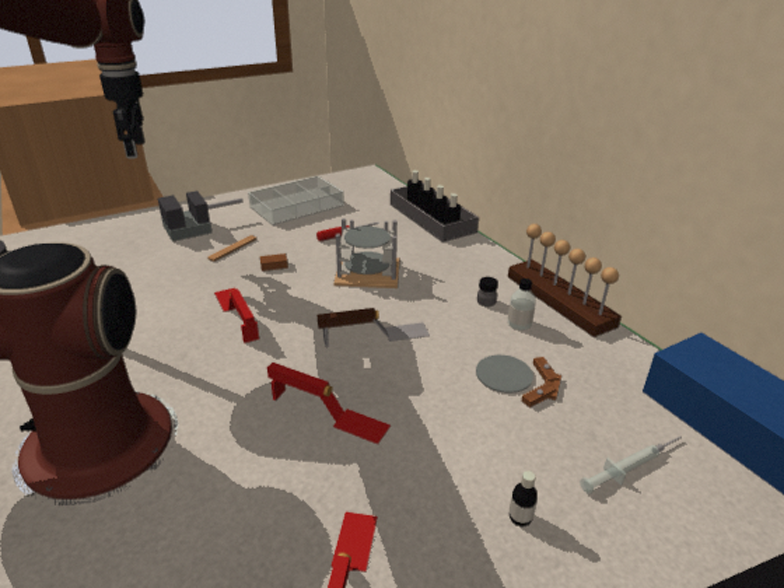

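The top view shows the spatula at about (410,315), the plate at (519,240) with the stop up-right of it, and the rack at (293,258). The side view shows the rack at (367,255). I'll zoom in on these.

```bash
python3 - <<'E'
from h import *
import pickle
T=pickle.load(open("top0.pkl","rb"));S=pickle.load(open("side0.pkl","rb"))
def crop(d,u,v,w,h,s):return cv2.resize(d["image"][v:v+h,u:u+w],(w*s,h*s),interpolation=cv2.INTER_CUBIC)
a=crop(T,170,145,80,80,5);b=crop(S,230,150,66,66,6);a=np.hstack([a,cv2.resize(b,(400,400))])
cv2.imwrite("pics/rack.png",cv2.convertScaleAbs(a,alpha=1.5))
a=crop(T,265,130,150,140,4);
cv2.imwrite("pics/sp.png",cv2.convertScaleAbs(a,alpha=1.5))
E
```

```text
(no output)
```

View pics/rack.png

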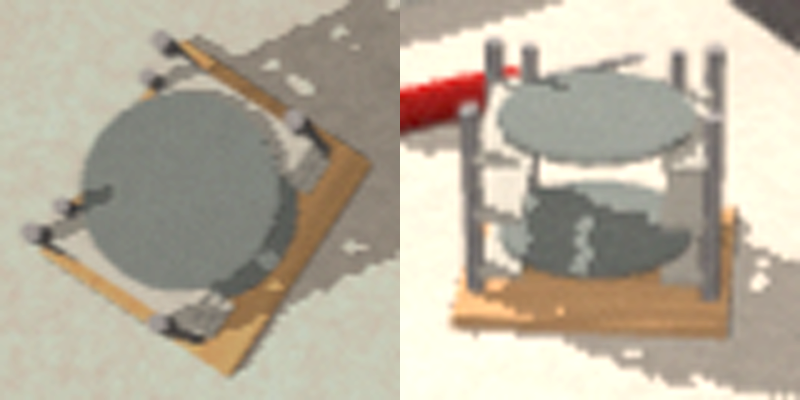

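View pics/sp.png

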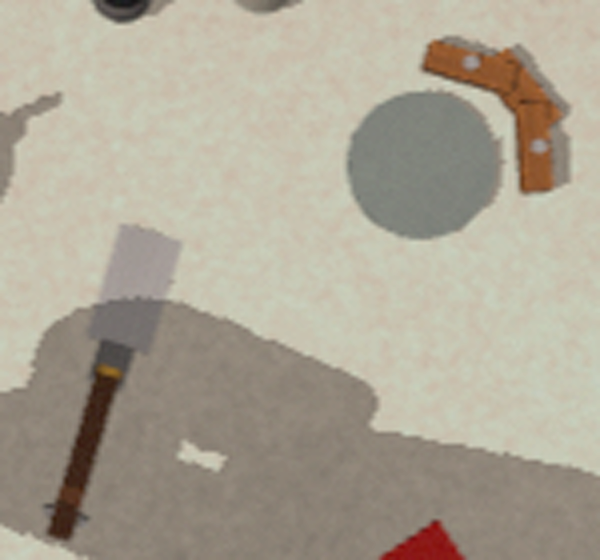

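```bash
cat > m1.py <<'E'
from h import *
import pickle
from scipy.optimize import least_squares
T=pickle.load(open("top0.pkl","rb"));S=pickle.load(open("side0.pkl","rb"))
# spatula (crop 4x at 265,130)
c=lambda u,v,z:onz(T,265+u/4-.375,130+v/4-.375,z)
b=[c(121,224,.002),c(181,240,.002),c(148,352,.002),c(90,338,.002)]
ctr=np.mean(b,0);
d=b[0]+b[1]-b[2]-b[3];print("blade",ctr.round(4),"len",np.linalg.norm(d)/2,"yaw",np.degrees(np.arctan2(d[1],d[0])))
im=T["image"].astype(int)
B,G,R=im[...,0],im[...,1],im[...,2]
hsv=cv2.cvtColor(T["image"],cv2.COLOR_BGR2HSV)
def pca(m,z):
    v,u=np.nonzero(m);P=np.array([onz(T,x,y,z)[:2] for x,y in zip(u,v)])
    k=P.mean(0);w,e=np.linalg.eigh(np.cov((P-k).T));return k,e,w,P
m=np.zeros(R.shape,bool);m[180:275,265:310]=(R-B>8)[180:275,265:310]&(R<75)[180:275,265:310]&(hsv[...,1]>90)[180:275,265:310]
k,e,w,P=pca(m,.055);a=e[:,1]*np.sign(e[0,1]);s=(P-k)@a
print("handle",k,len(P),np.degrees(np.arctan2(a[1],a[0])),"ext",s.min(),s.max(),"grip from blade",ctr[:2]-.092*a)
# plate
m=np.zeros(R.shape,bool);m[145:195,345:395]=(hsv[...,0]>40)[145:195,345:395]&(R<120)[145:195,345:395]
cnt=max(cv2.findContours(m.astype(np.uint8),0,1)[0],key=cv2.contourArea);e_=cv2.fitEllipse(cnt);p=onz(T,*e_[0],.005);print("plate",e_,p.round(4))
# stop
m=np.zeros(R.shape,bool);m[135:185,365:412]=((R-B)>40)[135:185,365:412]
k,e,w,P=pca(m,.012);a=e[:,0]*np.sign(e[0,0]);print("stop",k,len(P),w,"yaw",np.degrees(np.arctan2(a[1],a[0])));s=(P-k)@a;l=(P-k)@np.array([-a[1],a[0]])
print("ahead max",s.max(),"lat",l.min(),l.max(),"seat",k+a*(s.max()-.078),"plate rel seat",a@(p[:2]-k)-s.max()+.078,np.array([-a[1],a[0]])@(p[:2]-k))
# rack
tp=lambda u,v:(170+u/5-.4,145+v/5-.4)
sp=lambda u,v:(230+(u-400)/6.06-.42,150+v/6.06-.42)
loc={"BL":(.038,.038),"BR":(.038,-.038),"FL":(-.034,.059),"FR":(-.034,-.059)}
# left (+y) is image-down-left in top view
top={"BL":tp(68,207),"BR":tp(152,77),"FL":tp(160,323),"FR":tp(298,118)}
def W(x,n):
    cs,sn=np.cos(x[3]),np.sin(x[3]);a,b=loc[n];return [x[0]+cs*a-sn*b,x[1]+sn*a+cs*b,x[2]+.055]
for z in(.048,.063,.078):
    r=least_squares(lambda x:np.ravel([np.subtract(proj(T,W([x[0],x[1],z,x[2]],n)),top[n]) for n in top]),[.55,.2,1])
    X=[r.x[0],r.x[1],z,r.x[2]];print(z,np.round(X,4),np.degrees(X[3]),r.cost)
    for n in loc:
        u,v=proj(S,W(X,n));print(n,((u+.42-230)*6.06+400).round(),((v+.42-150)*6.06).round(),end=" ")
    print()
E
python3 m1.py
```

```text
blade [0.5596 0.0099 0.002 ] len 0.07953157054917481 yaw -15.649546214025754
handle [0.44911637 0.04399624] 231 -16.71438103546 ext -0.05484026625556189 0.057279086270570795 grip from blade [0.47153482 0.03639616]
plate ((369.5097961425781, 171.3380126953125), (32.67767333984375, 33.88041305541992), 114.61023712158203) [ 0.6422 -0.1817  0.005 ]
stop [ 0.68439803 -0.23964565] 406 [0.00018189 0.00113567] yaw -52.463263128334084
ahead max 0.023728533583283487 lat -0.060817575616663476 0.06307830518986722 seat [ 0.65133205 -0.19661039] plate rel seat -0.01743117603875917 0.001833787380297046
0.048 [0.6012 0.245  0.048  0.9957] 57.0499024077389 0.7681065151810361
BL 530.0 58.0 BR 677.0 63.0 FL 472.0 121.0 FR 712.0 129.0 
0.063 [0.5992 0.2418 0.063  0.9958] 57.05269532844003 0.5304318796974805
BL 528.0 34.0 BR 677.0 39.0 FL 470.0 96.0 FR 713.0 105.0 
0.078 [0.5972 0.2387 0.078  0.9958] 57.05558868050135 0.8544497883131452
BL 527.0 10.0 BR 677.0 15.0 FL 468.0 72.0 FR 713.0 80.0
```

```bash
cat >> h.py <<'E'
def state():
    o=ctrl.get_obs(); from scipy.spatial.transform import Rotation as Ro
    M=Ro.from_rotvec(o["tool_rot"]).as_matrix(); return o,np.array(o["tool_pos"]),M
def to(tx,ty,tz,spyaw=None,pos=None):
    """local shift (after turn) to reach TCP target with spatula yaw (deg); tool x = opposite of spatula x"""
    o,p,M=state(); 
    if pos is not None:p=np.array(pos)
    y0=np.degrees(np.arctan2(M[1,0],M[0,0])); yt=y0 if spyaw is None else spyaw+180
    turn=-((yt-y0+180)%360-180); a=np.radians(yt); d=np.array([tx,ty,tz])-p
    loc=[d[0]*np.cos(a)+d[1]*np.sin(a),d[0]*np.sin(a)-d[1]*np.cos(a),-d[2]]
    print("t",round(o["t"],2),"tcp",p.round(4),"yawx",y0.round(2),"tilt",M[:,2].round(4),"| turn",np.radians(turn).round(4),"shift after",np.round(loc,4),"F",np.round(o["contact_force"],1),"open",round(o["opening"],4),"grip",round(o["grip_force"],1))
E
python3 - <<'E'
from h import *
to(.4725,.0365,.104,-16.2)
E
```

```text
t 0.1 tcp [0.2128 0.5872 0.3028] yawx 160.07 tilt [-8.0e-04 -1.7e-03 -1.0e+00] | turn -0.0651 shift after [-0.403  -0.4564  0.1988] F [-0.2  0.1 -0.2] open 0.0857 grip 0.0
```

Emit:
drive_tool(rows=[[[0, 0, 0], -0.065], [[-0.0288, -0.0326, 0], 0], [[-0.0288, -0.0326, 0], 0], [[-0.0288, -0.0326, 0], 0], [[-0.0288, -0.0326, 0], 0], [[-0.0288, -0.0326, 0], 0], [[-0.0288, -0.0326, 0], 0], [[-0.0288, -0.0326, 0], 0], [[-0.0288, -0.0326, 0], 0], [[-0.0288, -0.0326, 0], 0]], jaw=0.3)

```text
t: 1.1
tool_pos: [0.3802, 0.2318, 0.3035]
tool_rot: [-0.442, -3.11, 0.0]
contact_force: [1.2, 0.5, 0.1]
opening: 0.0602
grip_force: 0.0
```

Emit:
drive_tool(rows=[[[-0.0288, -0.0326, 0.01], 0], [[-0.0288, -0.0326, 0.015], 0], [[-0.0288, -0.0326, 0.02], 0], [[-0.0288, -0.0326, 0.02], 0], [[-0.0288, -0.0326, 0.02], 0], [[0, 0, 0], 0], [[0, 0, 0], 0]])

```text
t: 1.8
tool_pos: [0.4724, 0.0361, 0.2178]
tool_rot: [-0.446, -3.107, -0.0]
contact_force: [0.8, 0.4, 0.2]
opening: 0.0595
grip_force: 0.0
```

```bash
python3 - <<'E'
from h import *
to(.4725,.0365,.104,-16.2)
E
```

```text
t 1.8 tcp [0.4724 0.0361 0.2178] yawx 163.67 tilt [-2.5e-03  6.0e-04 -1.0e+00] | turn -0.0023 shift after [1.000e-04 4.000e-04 1.138e-01] F [0.8 0.4 0.2] open 0.0595 grip 0.0
```

Emit:
drive_tool(rows=[[[0, 0, 0.025], 0], [[0, 0, 0.03], 0], [[0, 0, 0.025], 0], [[0, 0, 0.02], 0], [[0, 0, 0.014], 0], [[0, 0, 0], 0], [[0, 0, 0], 0]])

```text
t: 2.5
tool_pos: [0.4733, 0.0373, 0.1058]
tool_rot: [0.441, 3.109, 0.0]
contact_force: [0.3, 0.0, 0.4]
opening: 0.0597
grip_force: 0.0
```

Emit:
drive_tool(rows=[[[0, 0, 0], 0], [[0, 0, 0], 0], [[0, 0, 0], 0], [[0, 0, 0], 0], [[0, 0, 0], 0], [[0, 0, 0], 0], [[0, 0, 0], 0], [[0, 0, 0], 0]], jaw=1.0, grip_force=80)

```text
t: 3.3
tool_pos: [0.4735, 0.0368, 0.1058]
tool_rot: [0.443, 3.109, 0.0]
contact_force: [-0.6, 0.4, 5.7]
opening: 0.0144
grip_force: 79.1
```

```bash
python3 - <<'E'
from h import *
to(.4725,.0365,.104,-16.2)
d=grab("top");a=d["image"][170:280,250:350];d2=grab("side");b=d2["image"][190:300,210:310]
cv2.imwrite("pics/grip.png",cv2.convertScaleAbs(np.hstack([cv2.resize(x,(400,440),interpolation=cv2.INTER_CUBIC) for x in(a,b)]),alpha=1.4))
E
```

```text
t 3.3 tcp [0.4735 0.0368 0.1058] yawx 163.79 tilt [ 1.3e-03  1.0e-04 -1.0e+00] | turn -0.0002 shift after [ 0.0008 -0.0005  0.0018] F [-0.6  0.4  5.7] open 0.0144 grip 79.1
```

View pics/grip.png

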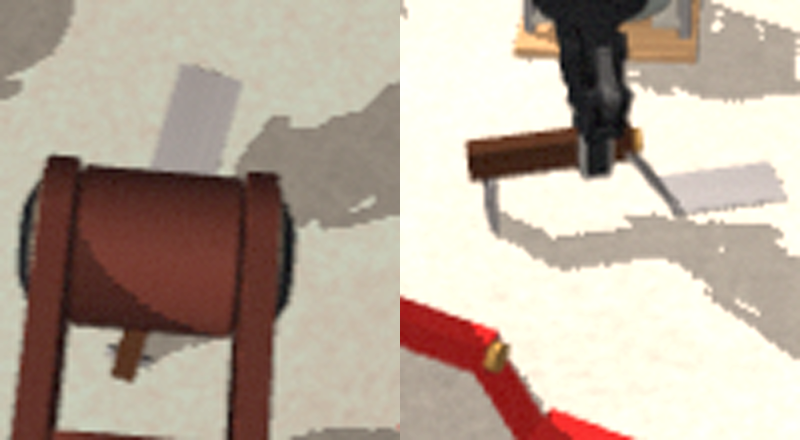

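Gripped firmly at the handle, with the blade flat on the bench. Next I'll lift it and line up with the notch axis.

Emit:
drive_tool(rows=[[[0, 0, -0.02], 0], [[0, 0, -0.03], 0], [[0, 0, -0.01], 0.123], [[0, 0, 0], 0.123], [[0, 0, 0], 0.123], [[0, 0, 0], 0.123], [[0, 0, 0], 0.124], [[0, 0, 0], 0], [[0, 0, 0], 0]])

```text
t: 4.3
tool_pos: [0.4724, 0.0368, 0.1642]
tool_rot: [-1.361, -2.83, 0.001]
contact_force: [-0.8, -0.1, -0.7]
opening: 0.0151
grip_force: 78.2
```

```bash
python3 - <<'E'
from h import *
to(.5169,-.0275,.108,-51.5)
E
```

```text
t 4.3 tcp [0.4724 0.0368 0.1642] yawx 128.65 tilt [-0.0014  0.     -1.    ] | turn 0.0025 shift after [-0.078  -0.0051  0.0562] F [-0.8 -0.1 -0.7] open 0.0151 grip 78.2
```

Emit:
drive_tool(rows=[[[-0.026, -0.0017, 0], 0.002], [[-0.026, -0.0017, 0], 0], [[-0.026, -0.0017, 0.01], 0], [[0, 0, 0.02], 0], [[0, 0, 0.018], 0], [[0, 0, 0], 0], [[0, 0, 0], 0]])

```text
t: 5.0
tool_pos: [0.517, -0.0274, 0.1166]
tool_rot: [-1.366, -2.828, 0.001]
contact_force: [0.2, -0.8, -0.6]
opening: 0.0144
grip_force: 78.2
```

```bash
python3 - <<'E'
from h import *
to(.5169,-.0275,.1058,-51.5)
d=grab("top");a=d["image"][125:235,300:420]
cv2.imwrite("pics/pre.png",cv2.convertScaleAbs(cv2.resize(a,(600,550),interpolation=cv2.INTER_CUBIC),alpha=1.4))
E
```

```text
t 5.0 tcp [ 0.517  -0.0274  0.1166] yawx 128.45 tilt [-1.2e-03  2.0e-04 -1.0e+00] | turn -0.0008 shift after [-0.     -0.0001  0.0108] F [ 0.2 -0.8 -0.6] open 0.0144 grip 78.2
```

View pics/pre.png

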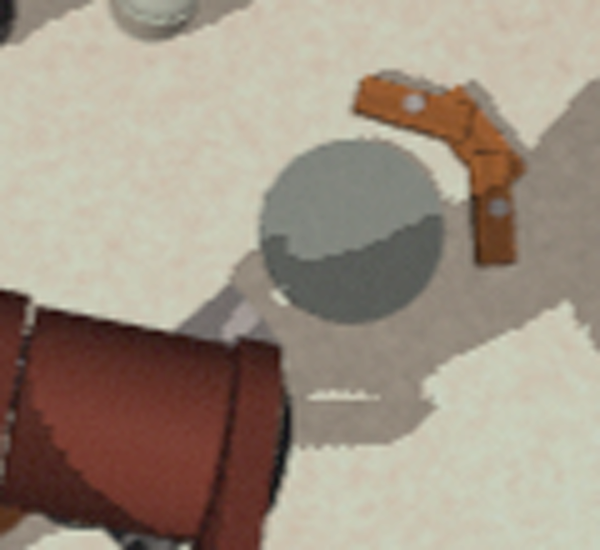

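The blade axis runs through the plate's centre at (351,231) and the notch's inner corner at about (470,135), so it's lined up. I'll lower it and push.

Emit:
drive_tool(rows=[[[0, 0, 0.006], 0], [[0, 0, 0.003], 0], [[0, 0, 0.002], 0], [[0, 0, 0], 0], [[0, 0, 0], 0]])

```text
t: 5.55
tool_pos: [0.5174, -0.0275, 0.106]
tool_rot: [1.367, 2.828, 0.0]
contact_force: [-1.4, 0.2, -0.5]
opening: 0.0148
grip_force: 78.1
```

Emit:
drive_tool(rows=[[[-0.01, 0, 0], 0], [[-0.01, 0, 0], 0], [[-0.008, 0, 0], 0], [[-0.008, 0, 0], 0], [[-0.008, 0, 0], 0], [[-0.008, 0, 0], 0], [[0, 0, 0], 0]])

```text
t: 6.25
tool_pos: [0.5504, -0.0692, 0.106]
tool_rot: [1.368, 2.827, -0.0]
contact_force: [-0.1, 0.1, -2.2]
opening: 0.0146
grip_force: 78.1
```

```bash
python3 - <<'E'
from h import *
to(.5877,-.1181,.1058,-51.5)
d=grab("top");a=d["image"][125:235,300:420];d2=grab("side");b=d2["image"][220:310,320:420]
cv2.imwrite("pics/push1.png",cv2.convertScaleAbs(np.hstack([cv2.resize(x,(400,400),interpolation=cv2.INTER_CUBIC) for x in(a,b)]),alpha=1.4))
E
```

```text
t 6.25 tcp [ 0.5504 -0.0692  0.106 ] yawx 128.34 tilt [ 8.e-04 -5.e-04 -1.e+00] | turn -0.0028 shift after [-0.0615 -0.0012  0.0002] F [-0.1  0.1 -2.2] open 0.0146 grip 78.1
```

View pics/push1.png

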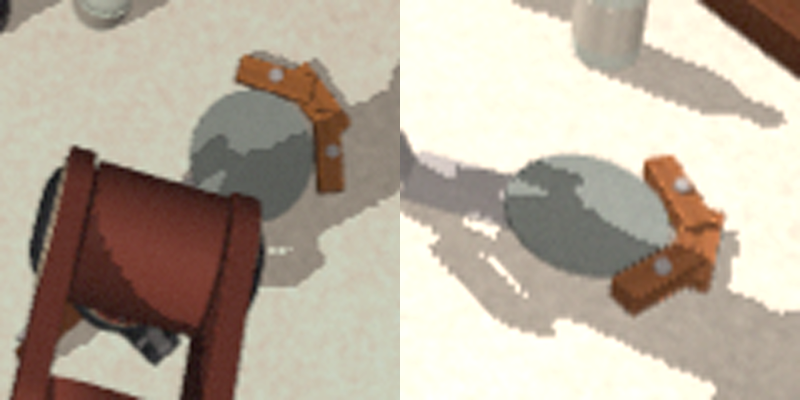

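Emit:
drive_tool(rows=[[[0, 0, 0.0005], 0], [[-0.006, 0, 0], 0], [[-0.006, 0, 0], 0], [[-0.006, 0, 0], 0], [[0, 0, 0], 0]])

```text
t: 6.85
tool_pos: [0.5617, -0.0832, 0.1058]
tool_rot: [1.367, 2.826, -0.0]
contact_force: [0.9, -1.1, 1.2]
opening: 0.0147
grip_force: 78.7
```

Emit:
drive_tool(rows=[[[-0.006, 0, 0], 0], [[-0.006, 0, 0], 0], [[-0.006, 0, 0], 0], [[-0.005, 0, 0], 0], [[0, 0, 0], 0]])

```text
t: 7.35
tool_pos: [0.5756, -0.1008, 0.1058]
tool_rot: [1.368, 2.827, 0.0]
contact_force: [-0.6, -0.2, 3.2]
opening: 0.0148
grip_force: 78.9
```

```bash
python3 - <<'E'
from h import *
to(.5877,-.1181,.1058,-51.5)
d2=grab("side");b=d2["image"][220:310,300:420]
cv2.imwrite("pics/push2.png",cv2.convertScaleAbs(cv2.resize(b,(600,450),interpolation=cv2.INTER_CUBIC),alpha=1.4))
E
```

```text
t 7.35 tcp [ 0.5756 -0.1008  0.1058] yawx 128.37 tilt [ 8.e-04 -4.e-04 -1.e+00] | turn -0.0022 shift after [-0.0211 -0.0013  0.    ] F [-0.6 -0.2  3.2] open 0.0148 grip 78.9
```

View pics/push2.png

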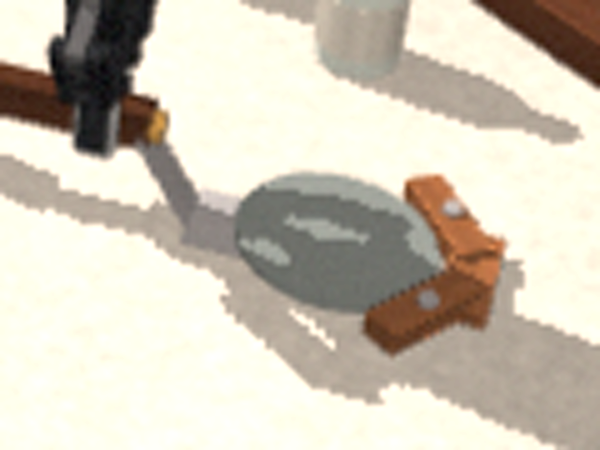

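The blade is sliding under the plate, with about 20 mm still showing between the neck at (195,225) and the plate edge at (237,225). I'll push on.

Emit:
drive_tool(rows=[[[-0.006, 0, 0], 0], [[-0.006, 0, 0], 0], [[-0.004, 0, 0], 0], [[-0.002, 0, 0], 0], [[0, 0, 0], 0]])

```text
t: 7.9
tool_pos: [0.5863, -0.1143, 0.1058]
tool_rot: [-1.367, -2.828, -0.001]
contact_force: [-1.2, 2.3, 5.1]
opening: 0.0149
grip_force: 79.0
```

Emit:
drive_tool(rows=[[[-0.001, 0, 0], 0], [[-0.001, 0, 0], 0], [[0, 0, 0], 0]])

```text
t: 8.2
tool_pos: [0.5873, -0.1156, 0.1058]
tool_rot: [-1.367, -2.827, -0.001]
contact_force: [-3.2, 3.0, 6.3]
opening: 0.0146
grip_force: 79.2
```

```bash
python3 - <<'E'
from h import *
to(.5877,-.1181,.1058,-51.5)
d2=grab("side");b=d2["image"][220:310,300:420]
cv2.imwrite("pics/push3.png",cv2.convertScaleAbs(cv2.resize(b,(600,450),interpolation=cv2.INTER_CUBIC),alpha=1.4))
E
```

```text
t 8.2 tcp [ 0.5873 -0.1156  0.1058] yawx 128.4 tilt [-8.e-04  1.e-03 -1.e+00] | turn -0.0018 shift after [-0.0022 -0.0013 -0.    ] F [-3.2  3.   6.3] open 0.0146 grip 79.2
```

View pics/push3.png

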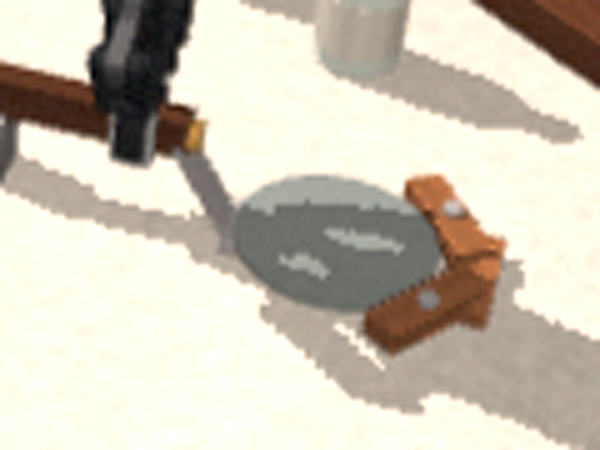

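Emit:
drive_tool(rows=[[[-0.001, 0, 0], 0], [[-0.001, 0, 0], 0], [[0, 0, 0], 0]])

```text
t: 8.55
tool_pos: [0.5886, -0.1171, 0.1058]
tool_rot: [-1.367, -2.827, -0.001]
contact_force: [-2.4, 3.8, 5.8]
opening: 0.0151
grip_force: 79.2
```

Emit:
drive_tool(rows=[[[-0.001, 0, 0], 0], [[-0.001, 0, 0], 0], [[0, 0, 0], 0]])

```text
t: 8.85
tool_pos: [0.5896, -0.1184, 0.1058]
tool_rot: [-1.367, -2.827, -0.001]
contact_force: [-4.1, 4.1, 7.2]
opening: 0.0147
grip_force: 79.5
```

Emit:
drive_tool(rows=[[[-0.001, 0, 0], 0], [[-0.001, 0, 0], 0], [[0, 0, 0], 0]])

```text
t: 9.15
tool_pos: [0.5906, -0.1196, 0.1057]
tool_rot: [-1.366, -2.826, -0.002]
contact_force: [-3.8, 6.7, 8.7]
opening: 0.0147
grip_force: 79.6
```

Emit:
drive_tool(rows=[[[0.001, 0, 0], 0], [[0.001, 0, -0.001], 0], [[0, 0, -0.003], 0], [[0, 0, -0.006], 0], [[0, 0, -0.01], 0], [[0, 0, -0.012], 0], [[0, 0, -0.012], 0], [[0, 0, -0.008], 0], [[0, 0, 0], 0], [[0, 0, 0], 0]])

```text
t: 10.15
tool_pos: [0.59, -0.1192, 0.1578]
tool_rot: [1.367, 2.828, 0.0]
contact_force: [0.5, 0.5, -2.0]
opening: 0.0148
grip_force: 78.0
```

```bash
cat > pl.py <<'E'
from h import *
# plate on spatula: centre relative to tcp, in spatula frame
def plate(off=.055):
    o,p,M=state(); a=-M[:2,0]; a/=np.linalg.norm(a); l=np.array([-a[1],a[0]])
    d=grab("side"); hsv=cv2.cvtColor(d["image"],cv2.COLOR_BGR2HSV); B,G,R=[d["image"][...,i].astype(int) for i in range(3)]
    z=p[2]-.1058+.008
    u,v=proj(d,[*(p[:2]+a*.1),z]); m=np.zeros(R.shape,np.uint8); h=34
    sl=(slice(int(v)-h,int(v)+h),slice(int(u)-h-8,int(u)+h+8))
    m[sl]=((G-R>=3))[sl]
    m=cv2.morphologyEx(m,cv2.MORPH_CLOSE,np.ones((5,5)));m=cv2.morphologyEx(m,cv2.MORPH_OPEN,np.ones((5,5)))
    c=max(cv2.findContours(m,0,1)[0],key=cv2.contourArea); c=cv2.convexHull(c); W=np.array([onz(d,*q[0],z)[:2] for q in c])
    (cx,cy),r=cv2.minEnclosingCircle(W.astype(np.float32)*1000); e=np.array([cx,cy])/1000-p[:2]
    e2=cv2.fitEllipse((W*1000).astype(np.float32)); f=np.array(e2[0])/1000-p[:2]
    print("circle r",r,"along",e@a,"lat",e@l,"| ell",e2[1],f@a,f@l)
    vis=d["image"].copy();cv2.drawContours(vis,[c],-1,(0,0,255),1)
    return d,vis,(int(u),int(v))
E
python3 - <<'E'
from pl import *
d,vis,(u,v)=plate();b=vis[max(v-60,0):v+60,u-70:u+70]
to(.59,-.12,.15,-51.5)
cv2.imwrite("pics/lift.png",cv2.convertScaleAbs(cv2.resize(b,(700,600),interpolation=cv2.INTER_CUBIC),alpha=1.3))
E
```

```text
circle r 45.2951774597168 along 0.10284771364150624 lat 0.0017814973016091731 | ell (64.7874984741211, 91.8560791015625) 0.10876945856582548 0.004771653915851771
t 10.2 tcp [ 0.5897 -0.1191  0.1571] yawx 128.39 tilt [-6.e-04  2.e-04 -1.e+00] | turn -0.002 shift after [-0.0009 -0.0003  0.0071] F [ 0.6 -0.1 -2.4] open 0.0145 grip 78.1
```

View pics/lift.png

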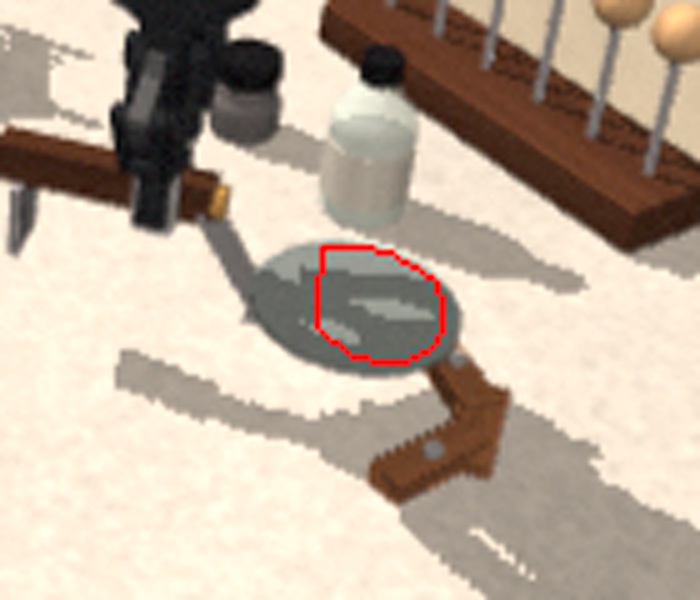

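The plate is lifted and level on the blade, spanning x 247–462 and y 240–377, with its rear edge at the neck at (250,310). The mask outline is too tight, so I'll use these extents.

```bash
python3 - <<'E'
from h import *
o,p,M=state();a=-M[:2,0];a/=np.linalg.norm(a);l=np.array([-a[1],a[0]])
d=grab("side");z=p[2]-.1058+.0072
u,v=proj(d,[*(p[:2]+a*.1),z+.0008]);u,v=int(u)-70,int(v)-60
f=lambda x,y:(u+x/5-.4,v+y/5-.4)
# predicted extents of rim circles for plate at along s, lateral k
from scipy.optimize import least_squares
def ext(q):
    t=np.linspace(0,2*np.pi,200);c=p[:2]+a*q[0]+l*q[1];b=p[2]-.1058+.002
    P=np.array([proj(d,[c[0]+.05*np.cos(x),c[1]+.05*np.sin(x),b+h]) for x in t for h in(.003,.006)])
    return np.array([P[:,0].min(),P[:,0].max(),P[:,1].min(),P[:,1].max()])
m=np.array([f(247,0)[0],f(462,0)[0],f(0,240)[1],f(0,377)[1]])
r=least_squares(lambda q:ext(q)-m,[.1,0]);print(r.x,r.fun)
# rack targets
c57=np.radians(57.05);A=np.array([np.cos(c57),np.sin(c57)]);L=np.array([-A[1],A[0]]);S=np.array([.6003,.2435])
for s in(-.2,0):
    t=S+A*s-A*r.x[0]-L*r.x[1];print("rack tcp",s,t.round(4));to(*t,.055+.1058+.007,57.05)
E
```

```text
[0.10021175 0.00086015] [ 0.12190068 -0.12029636  0.1868787  -0.14253077]
rack tcp -0.2 [ 0.4377 -0.0089]
t 10.25 tcp [ 0.5895 -0.1191  0.1567] yawx 128.39 tilt [-1.2e-03  4.0e-04 -1.0e+00] | turn -1.8965 shift after [-0.0099  0.1873 -0.0111] F [-0.3  0.3 -2.4] open 0.0147 grip 78.0
rack tcp 0 [0.5465 0.1589]
t 10.25 tcp [ 0.5895 -0.1191  0.1567] yawx 128.39 tilt [-1.2e-03  4.0e-04 -1.0e+00] | turn -1.8965 shift after [-0.2099  0.1873 -0.0111] F [-0.3  0.3 -2.4] open 0.0147 grip 78.0
```

```bash
python3 - <<'E'
from h import *
import pickle
from scipy.optimize import least_squares
T=pickle.load(open("top0.pkl","rb"));S=pickle.load(open("side0.pkl","rb"))
def ext(d,q):
    P=np.array([proj(d,[q[0]+.05*np.cos(x),q[1]+.05*np.sin(x),q[2]+h]) for x in np.linspace(0,6.283,120) for h in(.003,.006)])
    return np.array([P[:,0].min(),P[:,0].max(),P[:,1].min(),P[:,1].max()])
tx=lambda u:170+u/5-.4
mt=np.array([170+83/5-.4,170+283/5-.4,145+90/5-.4,145+290/5-.4])
ms=np.array([230+98/6.06-.42,230+297/6.06-.42,150+72/6.06-.42,150+163/6.06-.42])
r=least_squares(lambda q:np.r_[ext(T,q)-mt,ext(S,q)-ms],[.6,.24,.087]);print(r.x,r.fun.round(2),"slot z",r.x[2]-.032)
E
```

```text
[0.59946606 0.24201025 0.08773948] [-0.05  0.08 -0.   -0.1  -0.11 -0.01 -0.47  0.47] slot z 0.055739480369952285
```

Emit:
drive_tool(rows=[[[0.002, 0, -0.003], 0], [[0.005, 0, -0.006], 0], [[0.009, 0, -0.008], 0], [[0.013, 0, -0.008], 0], [[0.016, 0, -0.008], 0], [[0.018, 0, -0.008], 0], [[0.018, 0, -0.008], 0], [[0.018, 0, -0.007], 0], [[0.016, 0, -0.006], 0], [[0.012, 0, -0.004], 0]])

```text
t: 11.25
tool_pos: [0.5104, -0.0186, 0.2246]
tool_rot: [1.366, 2.828, 0.001]
contact_force: [0.6, -0.2, -2.5]
opening: 0.0144
grip_force: 78.1
```

Emit:
drive_tool(rows=[[[0.008, 0, -0.002], -0.01], [[0.004, 0, 0], -0.025], [[0.001, 0, 0], -0.045], [[0, 0, 0], -0.065], [[0, 0, 0], -0.08], [[0, 0, 0], -0.08], [[0, 0, 0], -0.08], [[0, 0, 0], -0.08], [[0, 0, 0], -0.08], [[0, 0, 0], -0.08]])

```text
t: 12.25
tool_pos: [0.503, -0.0098, 0.225]
tool_rot: [-0.426, -3.112, 0.0]
contact_force: [0.3, -0.4, -1.2]
opening: 0.0147
grip_force: 78.1
```

Emit:
drive_tool(rows=[[[0, 0, 0], -0.08], [[0, 0, 0], -0.08], [[0, 0, 0], -0.08], [[0, 0, 0], -0.08], [[0, 0, 0], -0.08], [[0, 0, 0], -0.08], [[0, 0, 0], -0.08], [[0, 0, 0], -0.08], [[0, 0, 0], -0.08], [[0, 0, 0], -0.08]])

```text
t: 13.25
tool_pos: [0.503, -0.0098, 0.225]
tool_rot: [0.82, -3.032, 0.0]
contact_force: [0.3, 0.3, -1.6]
opening: 0.015
grip_force: 78.1
```

Emit:
drive_tool(rows=[[[0, 0, 0], -0.08], [[0, 0, 0], -0.08], [[0, 0, 0], -0.08], [[0, 0, 0], -0.08], [[0, 0, 0], -0.06], [[0, 0, 0], -0.04], [[0, 0, 0], -0.02], [[0, 0, 0], -0.0065], [[0, 0, 0], 0], [[0, 0, 0], 0]])

```text
t: 14.25
tool_pos: [0.503, -0.0096, 0.2254]
tool_rot: [1.465, -2.779, 0.0]
contact_force: [-0.1, -0.6, -2.4]
opening: 0.0148
grip_force: 78.1
```

```bash
python3 - <<'E'
from h import *
c57=np.radians(57.05);A=np.array([np.cos(c57),np.sin(c57)]);L=np.array([-A[1],A[0]]);S=np.array([.6000,.2430])
for s in(-.2,-.17):
    t=S+A*s-A*.1002-L*.0009;to(*t,.0557+.1058+.007,57.05)
E
```

```text
t 14.25 tcp [ 0.503  -0.0096  0.2254] yawx -124.4 tilt [-0.e+00 -1.e-04 -1.e+00] | turn -0.0252 shift after [0.0355 0.0551 0.0569] F [-0.1 -0.6 -2.4] open 0.0148 grip 78.1
t 14.25 tcp [ 0.503  -0.0096  0.2254] yawx -124.4 tilt [-0.e+00 -1.e-04 -1.e+00] | turn -0.0252 shift after [0.0055 0.0551 0.0569] F [-0.1 -0.6 -2.4] open 0.0148 grip 78.1
```

Emit:
drive_tool(rows=[[[0, 0.003, 0.003], -0.012], [[0.001, 0.008, 0.006], -0.013], [[0.001, 0.011, 0.009], 0], [[0.001, 0.012, 0.01], 0], [[0.001, 0.011, 0.01], 0], [[0.001, 0.007, 0.009], 0], [[0, 0.003, 0.006], 0], [[0, 0, 0.004], 0], [[0, 0, 0], 0], [[0, 0, 0], 0]])

```text
t: 15.25
tool_pos: [0.4547, 0.0162, 0.1688]
tool_rot: [-1.5, 2.76, -0.001]
contact_force: [0.3, 0.7, -2.0]
opening: 0.015
grip_force: 78.1
```

```bash
cat > chk.py <<'E'
from h import *
from scipy.optimize import least_squares
c57=np.radians(57.05);A=np.array([np.cos(c57),np.sin(c57)]);L=np.array([-A[1],A[0]]);S=np.array([.6000,.2430])
def poly(d,c,z,n=60):
    P=[proj(d,[c[0]+.05*np.cos(x),c[1]+.05*np.sin(x),z+h]) for x in np.linspace(0,6.283,n) for h in(.003,.006)]
    return cv2.convexHull(np.array(P,np.float32))[:,0]
def seg(d,c,z,pad=9):
    "grabCut the plate near predicted place, return extents mask/pred"
    q=poly(d,c,z);k=q.mean(0);m=np.full(d["image"].shape[:2],cv2.GC_BGD,np.uint8)
    cv2.fillPoly(m,[np.int32(np.round(k+(q-k)*1.3))],cv2.GC_PR_BGD);cv2.fillPoly(m,[np.int32(np.round(q))],cv2.GC_PR_FGD);cv2.fillPoly(m,[np.int32(np.round(k+(q-k)*.7))],cv2.GC_FGD)
    x0,y0=np.int32(k-70);x0,y0=max(x0,0),max(y0,0);im=d["image"][y0:y0+140,x0:x0+140].copy();mm=m[y0:y0+140,x0:x0+140].copy()
    cv2.grabCut(im,mm,None,np.zeros((1,65)),np.zeros((1,65)),4,cv2.GC_INIT_WITH_MASK)
    g=((mm==1)|(mm==3)).astype(np.uint8);g=cv2.morphologyEx(g,cv2.MORPH_OPEN,np.ones((5,5),np.uint8))
    v,u=np.nonzero(g);e=np.array([u.min()+x0-.5,u.max()+x0+.5,v.min()+y0-.5,v.max()+y0+.5])
    return e,np.array([q[:,0].min(),q[:,0].max(),q[:,1].min(),q[:,1].max()])
E
python3 - <<'E'
from chk import *
to(*(S-A*(.1002+.17)-L*.0009),.0557+.1058+.007,57.05)
o,p,M=state();a=-M[:2,0];l=np.array([-a[1],a[0]]);c=p[:2]+a*.1002+l*.0009;print("plate rel slot",(c-S)@A,(c-S)@L)
for n in("side","top"):
    d=grab(n);e,q=seg(d,c,p[2]-.1058+.002);print(n,"meas-pred",(e-q).round(1),"pred",q.round(1))
E
```

```text
t 15.25 tcp [0.4547 0.0162 0.1688] yawx -122.96 tilt [ 8.e-04 -1.e-04 -1.e+00] | turn -0.0002 shift after [0.0009 0.0006 0.0003] F [ 0.3  0.7 -2. ] open 0.015 grip 78.1
plate rel slot -0.16913495760484729 -0.0005939348613176271
side meas-pred [ 0.4 -0.2 -0.9  3.8] pred [239.1 275.7 194.4 214.7]
top meas-pred [ 1.2 -3.3  0.7  0.3] pred [243.3 282.8 199.8 239.2]
```

Emit:
drive_tool(rows=[[[-0.004, 0.0006, 0], 0], [[-0.008, 0, 0], 0], [[-0.012, 0, 0], 0], [[-0.014, 0, 0], 0], [[-0.014, 0, 0], 0], [[-0.012, 0, 0], 0], [[-0.008, 0, 0], 0], [[-0.004, 0, 0], 0], [[0, 0, 0], 0], [[0, 0, 0], 0]])

```text
t: 16.35
tool_pos: [0.4949, 0.0803, 0.1683]
tool_rot: [1.5, -2.76, 0.0]
contact_force: [-0.8, 0.6, -3.0]
opening: 0.0148
grip_force: 78.1
```

```bash
python3 - <<'E'
from chk import *
to(*(S-A*(.1002)-L*.0009),.0557+.1058+.007,57.05)
o,p,M=state();a=-M[:2,0];l=np.array([-a[1],a[0]]);c=p[:2]+a*.1002+l*.0009;print("plate rel slot",(c-S)@A,(c-S)@L)
for n in("side",):
    d=grab(n);e,q=seg(d,c,p[2]-.1058+.002);print(n,"meas-pred",(e-q).round(1),"pred",q.round(1))
E
```

```text
t 16.35 tcp [0.4949 0.0803 0.1683] yawx -122.95 tilt [-4.e-04 -2.e-04 -1.e+00] | turn -0.0 shift after [-0.0935 -0.0007 -0.0002] F [-0.8  0.6 -3. ] open 0.0148 grip 78.1
plate rel slot -0.09347243829670653 0.0006539395460323207
side meas-pred [-1.5 -0.2 -2.2  2.5] pred [242.  276.7 181.7 200. ]
```

Emit:
drive_tool(rows=[[[-0.004, -0.0005, 0], 0], [[-0.008, 0, 0], 0], [[-0.01, 0, 0], 0], [[-0.01, 0, 0], 0], [[-0.01, 0, 0], 0], [[-0.01, 0, 0], 0], [[-0.01, 0, 0], 0], [[-0.008, 0, 0], 0], [[-0.004, 0, 0], 0], [[0, 0, 0], 0]])

```text
t: 17.4
tool_pos: [0.5359, 0.1427, 0.1684]
tool_rot: [1.501, -2.76, 0.0]
contact_force: [0.4, 0.4, -2.6]
opening: 0.0146
grip_force: 78.1
```

Emit:
drive_tool(rows=[[[-0.004, 0, 0], 0], [[-0.004, 0, 0], 0], [[-0.003, 0, 0], 0], [[-0.002, 0, 0], 0], [[0, 0, 0], 0], [[0, 0, 0], 0]])

```text
t: 18.0
tool_pos: [0.5427, 0.1532, 0.1684]
tool_rot: [1.5, -2.76, -0.0]
contact_force: [0.3, 0.2, -2.8]
opening: 0.0148
grip_force: 78.1
```

Emit:
drive_tool(rows=[[[-0.002, 0, 0], 0], [[-0.002, 0, 0], 0], [[0, 0, 0], 0], [[0, 0, 0], 0]])

```text
t: 18.4
tool_pos: [0.545, 0.1566, 0.1684]
tool_rot: [1.5, -2.76, 0.0]
contact_force: [-0.0, -0.6, -1.8]
opening: 0.0147
grip_force: 78.1
```

```bash
python3 - <<'E'
from chk import *
to(*(S-A*(.1002)-L*.0009),.0557+.1058+.007,57.05)
E
```

```text
t 18.4 tcp [0.545  0.1566 0.1684] yawx -122.95 tilt [ 0. -0. -1.] | turn 0.0001 shift after [-0.0022 -0.0001 -0.0001] F [-0.  -0.6 -1.8] open 0.0147 grip 78.1
```

Emit:
drive_tool(rows=[[[-0.001, 0, 0], 0], [[-0.001, 0, 0], 0], [[0, 0, 0], 0], [[0, 0, 0], 0]])

```text
t: 18.8
tool_pos: [0.5461, 0.1582, 0.1684]
tool_rot: [1.5, -2.76, 0.0]
contact_force: [0.8, -0.5, -1.9]
opening: 0.0145
grip_force: 78.1
```

Emit:
drive_tool(rows=[[[-0.001, 0, 0], 0], [[-0.001, 0, 0], 0], [[0, 0, 0], 0], [[0, 0, 0], 0]])

```text
t: 19.2
tool_pos: [0.5471, 0.1599, 0.1684]
tool_rot: [1.5, -2.76, 0.0]
contact_force: [-0.8, -0.3, -2.0]
opening: 0.0146
grip_force: 78.1
```

Emit:
drive_tool(rows=[[[-0.001, 0, 0], 0], [[-0.001, 0, 0], 0], [[0, 0, 0], 0], [[0, 0, 0], 0]])

```text
t: 19.6
tool_pos: [0.5481, 0.1616, 0.1683]
tool_rot: [1.5, -2.76, -0.0]
contact_force: [-1.0, -1.0, -1.3]
opening: 0.0146
grip_force: 78.1
```

```bash
python3 - <<'E'
from chk import *
o,p,M=state();print([ctrl.get_obs()["contact_force"].round(2) for _ in range(3)])
a=-M[:2,0];l=np.array([-a[1],a[0]]);c=p[:2]+a*.1002+l*.0009;print("plate rel slot",(c-S)@A,(c-S)@L)
# gap at neck: compare plate left/right extents in side view
d=grab("side");e,q=seg(d,c,p[2]-.1058+.002);print("meas-pred",(e-q).round(1),q.round(1))
E
```

```text
[array([-0.98, -0.99, -1.32]), array([-0.98, -0.99, -1.32]), array([-0.98, -0.99, -1.32])]
plate rel slot 0.0036398556546739388 0.0001917458246583927
meas-pred [ 0.6  4.1 -2.4  0.4] [245.9 278.4 166.9 183.1]
```

Emit:
drive_tool(rows=[[[-0.001, 0, 0], 0], [[-0.0005, 0, 0], 0], [[0, 0, 0], 0], [[0, 0, 0], 0]])

```text
t: 20.05
tool_pos: [0.549, 0.1629, 0.1684]
tool_rot: [1.5, -2.76, -0.0]
contact_force: [-0.9, -0.4, -2.4]
opening: 0.0146
grip_force: 78.1
```

Emit:
drive_tool(rows=[[[-0.001, 0, 0], 0], [[-0.001, 0, 0], 0], [[0, 0, 0], 0], [[0, 0, 0], 0]])

```text
t: 20.45
tool_pos: [0.5501, 0.1644, 0.1684]
tool_rot: [1.5, -2.76, 0.0]
contact_force: [-2.1, -1.8, -1.4]
opening: 0.0144
grip_force: 78.1
```

Emit:
drive_tool(rows=[[[-0.001, 0, 0], 0], [[0, 0, 0], 0], [[0, 0, 0], 0]])

```text
t: 20.75
tool_pos: [0.5507, 0.1654, 0.1684]
tool_rot: [-1.5, 2.76, -0.0]
contact_force: [0.1, -1.0, -2.2]
opening: 0.0147
grip_force: 78.1
```

Force stays low although the blade is past the seat, so the plate's rear edge has probably started climbing the sloped neck. I'll back off by that overrun, then check.

Emit:
drive_tool(rows=[[[0.001, 0, 0], 0], [[0.001, 0, 0], 0], [[0.001, 0, 0], 0], [[0.001, 0, 0], 0], [[0.001, 0, 0], 0], [[0.001, 0, 0], 0], [[0, 0, 0], 0], [[0, 0, 0], 0]])

```text
t: 21.55
tool_pos: [0.5474, 0.1603, 0.1684]
tool_rot: [-1.5, 2.76, 0.0]
contact_force: [-0.1, 0.2, -1.7]
opening: 0.0146
grip_force: 78.1
```

```bash
cat >> chk.py <<'E'
import pickle
def front(d,c,z,cols=range(-14,15,2)):
    "subpixel offset (px, down +) of lower rim edge from prediction, per column"
    g=cv2.cvtColor(d["image"],cv2.COLOR_BGR2GRAY).astype(float);q=poly(d,c,z,240);k=q.mean(0);out=[]
    for du in cols:
        u=int(round(k[0]+du));s=np.sort(q[np.abs(q[:,0]-u)<1.2][:,1])
        if len(s)==0: out.append(None);continue
        v=s.max();vs=np.arange(v-5,v+5.01,.25);col=cv2.remap(g.astype(np.float32),np.full((1,len(vs)),u,np.float32),vs[None].astype(np.float32),cv2.INTER_LINEAR)[0]
        dd=np.abs(col[4:]-col[:-4]);i=dd.argmax();out.append((round(float(vs[i+2]-v),1),int(dd[i])))
    return out
E
python3 - <<'E'
from chk import *
o,p,M=state();a=-M[:2,0];l=np.array([-a[1],a[0]]);c=p[:2]+a*.1002+l*.0009;print("t",o["t"],"plate rel slot",(c-S)@A,(c-S)@L,p,o["contact_force"].round(1))
d=grab("side");print(seg(d,c,p[2]-.1058+.002));print(front(d,c,p[2]-.1058+.002))
d0=pickle.load(open("side0.pkl","rb"));print("high ref",front(d0,S,.0877));print("high now",front(d,S,.0877));print("low ref",front(d0,S,.0237))
E
```

```text
t 21.55 plate rel slot 0.002196839093285537 5.345135967475664e-05 [0.54739652 0.16030652 0.16841433] [-0.1  0.2 -1.7]
(array([248.5, 279.5, 164.5, 184.5]), array([245.91861, 278.4619 , 167.11536, 183.26764], dtype=float32))
[(-0.8, 54), (-0.5, 20), (1.5, 24), (0.0, 24), (-2.5, 10), (0.2, 10), (1.2, 17), (2.2, 11), (1.2, 7), (0.2, 35), (-0.5, 16), (1.0, 29), (1.5, 26), (-0.8, 23), (-2.8, 45)]
high ref [(-0.2, 41), (0.5, 38), (-1.0, 22), (4.5, 65), (0.0, 55), (3.0, 55), (0.8, 55), (2.8, 41), (2.8, 40), (2.8, 49), (0.0, 63), (0.2, 42), (0.0, 59), (-1.5, 16), (3.5, 38)]
high now [(1.8, 48), (-3.5, 43), (-3.0, 38), (-2.5, 9), (-3.0, 31), (-4.5, 9), (-2.2, 12), (-2.2, 9), (-3.2, 35), (3.8, 7), (-4.0, 28), (-4.5, 41), (-3.2, 44), (-4.5, 34), (3.5, 47)]
low ref [(2.2, 46), (-1.8, 30), (0.5, 16), (0.0, 13), (0.5, 15), (-0.8, 24), (-1.0, 13), (0.0, 16), (0.0, 13), (0.2, 20), (0.2, 13), (-0.2, 15), (-0.5, 12), (-0.8, 23), (-0.8, 22)]
```

Emit:
drive_tool(rows=[[[0, 0, 0.0015], 0], [[0, 0, 0.0015], 0], [[0, 0, 0.0015], 0], [[0, 0, 0.0015], 0], [[0, 0, 0.0015], 0], [[0, 0, 0.0015], 0], [[0, 0, 0.0015], 0], [[0, 0, 0.0015], 0], [[0, 0, 0.0015], 0], [[0, 0, 0], 0]])

```text
t: 22.6
tool_pos: [0.5473, 0.1603, 0.1547]
tool_rot: [1.5, -2.76, -0.0]
contact_force: [0.0, -0.4, -1.1]
opening: 0.0147
grip_force: 78.2
```

Emit:
drive_tool(rows=[[[0, 0, 0.0015], 0], [[0, 0, 0], 0], [[0, 0, 0], 0]])

```text
t: 22.9
tool_pos: [0.5475, 0.1604, 0.1535]
tool_rot: [-1.5, 2.76, -0.0]
contact_force: [-0.5, 0.5, -1.0]
opening: 0.0148
grip_force: 78.2
```

```bash
python3 - <<'E'
from chk import *
o,p,M=state();print(o["t"],p,o["contact_force"].round(1),"blade top rel ledge",p[2]-.1058+.002-.0557)
d=grab("side")
print(seg(d,S,.0557));print(front(d,S,.0557))
E
```

```text
22.9 [0.54745093 0.16037119 0.15346068] [-0.5  0.5 -1. ] blade top rel ledge -0.006039317710922948
(array([250.5, 276.5, 167.5, 189.5]), array([245.93234, 278.40085, 169.94078, 186.239  ], dtype=float32))
[(1.5, 31), (-2.5, 23), (0.8, 5), (2.0, 31), (1.8, 11), (2.2, 8), (3.2, 11), (4.2, 12), (3.2, 17), (1.2, 31), (0.8, 24), (-1.0, 8), (0.5, 13), (0.2, 30), (-0.8, 18)]
```

Emit:
drive_tool(rows=[[[0.004, 0, 0], 0], [[0.008, 0, 0], 0], [[0.012, 0, 0], 0], [[0.014, 0, 0], 0], [[0.014, 0, 0], 0], [[0.014, 0, 0], 0], [[0.014, 0, 0], 0], [[0.014, 0, 0], 0], [[0.014, 0, 0], 0], [[0.012, 0, 0], 0]])

```text
t: 23.95
tool_pos: [0.4814, 0.0586, 0.1534]
tool_rot: [1.5, -2.76, 0.0]
contact_force: [0.5, -0.3, -1.1]
opening: 0.0146
grip_force: 78.2
```

Emit:
drive_tool(rows=[[[0.012, 0, 0], 0], [[0.008, 0, 0], 0], [[0, 0, 0], 0], [[0, 0, 0], 0]])

```text
t: 24.35
tool_pos: [0.4714, 0.0428, 0.1535]
tool_rot: [-1.499, 2.76, -0.0]
contact_force: [0.3, -0.1, -1.7]
opening: 0.0147
grip_force: 78.2
```

```bash
python3 - <<'E'
from chk import *
o,p,M=state();print(o["t"],p,o["contact_force"].round(1))
d=grab("side");d0=pickle.load(open("side0.pkl","rb"))
print(seg(d,S,.0557));print(front(d,S,.0557))
print("high now",front(d,S,.0877));print("ref",front(d0,S,.0877))
# what changed inside the rack region
df=np.abs(d["image"].astype(int)-d0["image"]).sum(2)
g=(df[155:205,236:290]>30).astype(int)
for r in g[::1]: print("".join(".#"[x] for x in r))
t=grab("top")["image"].astype(int);t0=pickle.load(open("top0.pkl","rb"))["image"];print("top diff near high plate",(np.abs(t-t0).sum(2)[160:205,185:230]>60).mean())
E
```

```text
24.35 [0.47137368 0.04278072 0.15352928] [ 0.3 -0.1 -1.7]
(array([250.5, 273.5, 170.5, 189.5]), array([245.93234, 278.40085, 169.94078, 186.239  ], dtype=float32))
[(-0.8, 4), (3.5, 10), (-1.5, 3), (3.0, 5), (-1.2, 7), (-2.5, 3), (0.2, 5), (-3.8, 6), (4.2, 14), (2.5, 26), (0.8, 21), (-2.0, 19), (4.5, 27), (-4.5, 18), (-4.5, 17)]
high now [(3.8, 5), (-1.2, 7), (-3.0, 3), (0.5, 8), (2.0, 11), (2.0, 9), (0.8, 9), (2.8, 3), (2.8, 7), (-1.0, 4), (-3.0, 15), (-2.5, 14), (-1.2, 42), (4.5, 22), (3.5, 46)]
ref [(-0.2, 41), (0.5, 38), (-1.0, 22), (4.5, 65), (0.0, 55), (3.0, 55), (0.8, 55), (2.8, 41), (2.8, 40), (2.8, 49), (0.0, 63), (0.2, 42), (0.0, 59), (-1.5, 16), (3.5, 38)]
##.###################################################
##.###################################################
##.###################################################
##.###########...############################.########
##.############.#######################..####..#######
##.####################################.#####...######
##.####################################.#####..#######
##.####################################
[... 1672 characters left out ...]
####.######....########....#########.......#####
#########..######.....#######...#########.#.......####
#################.....#######..##########..#.##..##...
#################.....#######.############.#.#.#.##.##
.################.###.#################..#...#..###.##
.################......###############......#....##.#.
#.####################################..#.#.....#.####
##.##################################...#.#.#.##.##...
###.################################.#.....#..#..#...#
###.##################################.#.......#.#####
####......#########################..#....###..#.###.#
##########.#####################.#.#....#......####.##
top diff near high plate 0.0024691358024691358
```

Emit:
drive_tool(rows=[[[0.01, 0, 0], 0.1275], [[0, 0, 0], 0.1275], [[0, 0, 0], 0.1275], [[0, 0, 0], 0.1275], [[0, 0, 0], 0.1275], [[0, 0, 0], 0.1275], [[0, 0, 0], 0.1275], [[0, 0, 0], 0.1275], [[0, 0, 0], 0.1275], [[0, 0, 0], 0.1275]])

```text
t: 25.45
tool_pos: [0.4661, 0.0349, 0.1534]
tool_rot: [-0.444, -3.11, -0.0]
contact_force: [-0.4, 0.1, -1.8]
opening: 0.0149
grip_force: 78.2
```

```bash
python3 - <<'E'
from chk import *
to(.50,-.06,.1058,-16)
E
```

```text
t 25.45 tcp [0.4661 0.0349 0.1534] yawx 163.74 tilt [ 0.e+00  2.e-04 -1.e+00] | turn -0.0045 shift after [-0.0588 -0.0819  0.0476] F [-0.4  0.1 -1.8] open 0.0149 grip 78.2
```

Emit:
drive_tool(rows=[[[-0.012, -0.016, 0], 0], [[-0.016, -0.022, 0], 0], [[-0.016, -0.022, 0], 0], [[-0.015, -0.022, 0], 0], [[0, 0, 0], 0], [[0, 0, 0], 0]])

```text
t: 26.05
tool_pos: [0.5001, -0.0606, 0.1533]
tool_rot: [-0.438, -3.11, -0.001]
contact_force: [0.9, -0.6, -2.8]
opening: 0.0148
grip_force: 78.3
```

```bash
python3 - <<'E'
from chk import *
d=grab("side");d0=pickle.load(open("side0.pkl","rb"));pickle.dump(d,open("side1.pkl","wb"));pickle.dump(grab("top"),open("top1.pkl","wb"))
df=np.abs(d["image"].astype(int)-d0["image"]).sum(2)
g=(df[150:205,236:290]>30).astype(int)
print("pred",poly(d,S,.0557).min(0)-[236,150],poly(d,S,.0557).max(0)-[236,150],"high",poly(d,S,.0877).min(0)-[236,150],poly(d,S,.0877).max(0)-[236,150])
for r in g: print("".join(".#"[x] for x in r))
print("front mid",front(d,S,.0557));print("high",front(d,S,.0877))
E
```

```text
pred [ 9.93234253 19.94078064] [42.40084839 36.23899841] high [ 9.65446472 10.84294128] [42.56240845 26.76712036]
.####.################################################
#########.#.##########################################
######################################################
###################################.##################
###################################.##################
###################################.##################
###################################.##################
########.##########################.##################
########...###..###################.##################
#########.####..###################.##################
########.######.###########.#.#####.##################
########.#...##.#########.##.######.##################
#####.#.....###.####.###.##.#######.##################
##....#....####...#.############.##..#.###############
#........####.##.###.##############...#.##############
.........####################..####..###.#############
........######.#.#################..##################
.#..##..########.#.###############..#########.#####
[... 1692 characters left out ...]
#..#############
#########.#..#.#.#.#.#.#....#..##.#..#...#############
############...#.##.##....#.###.#.##.....#############
###############....##.####.#.###..##.##..#############
###..##.########..##...#..#...#..##....#.#############
######..#.......####..#.#..###...#####.#.#############
########.###.##.#...#.####...#....#....#.#############
front mid [(1.5, 32), (-2.5, 25), (-0.5, 2), (1.0, 7), (0.8, 3), (0.5, 11), (1.2, 5), (-1.8, 4), (1.2, 4), (0.5, 5), (0.8, 6), (1.0, 4), (4.5, 24), (-1.8, 4), (-3.8, 9)]
high [(1.8, 47), (-1.2, 22), (-1.0, 27), (-0.8, 23), (-1.0, 26), (-1.0, 20), (-0.2, 26), (-0.2, 27), (-0.2, 24), (-1.2, 24), (-1.0, 33), (-0.8, 25), (-3.2, 7), (-4.5, 28), (-1.5, 29)]
```

```bash
python3 - <<'E'
from chk import *
d=pickle.load(open("side1.pkl","rb"));g=cv2.cvtColor(d["image"],cv2.COLOR_BGR2GRAY)
print("    ",*["%3d"%c for c in range(240,286,2)])
for v in range(156,206): print(v,*["%3d"%g[v,c] for c in range(240,286,2)])
E
```

```text
240 242 244 246 248 250 252 254 256 258 260 262 264 266 268 270 272 274 276 278 280 282 284
156 189 188 154 152 189 183 185 189 189 188 190 187 184 185 187 186  38  32  27  35  35  38  39
157 190 186  98 113 191 151 161 189 188 188 189 189 184 184 186 185  32  39  33  35  38  36  39
158 190 188  87  92 189  99 115 185 186 184 187 187 186 182 174 179  57  36  40  34  38  37  36
159 190 189  85  93 190 107 115 191 188 187 186 183 162 150 124 161  96  36  41  41  37  37  40
160 187 191  87  91 176 106 119 189 179 178 168 149 104 118 140 183 123  29  35  44  41  41  41
161 179 175  92  80  89 105 115 177 159 138 108  99 107 175 176 177 143  24  32  34  41  43  42
162 123  94  91  80 121 103 102 125 117 122 120 119 121 122 134 161 130  59  29  38  36  38  39
163  69  67  86 110 167 106  87  89 113 122 120 120 119 120 120 120 109 116  32  34  35  37  38
164  59  50  91 172 123 122 120 117  91 123 121 120 121 120 121 121 110 115  65  43  20  30  36
165  54  51  97 178 139 122 120 120 121 122 121 122 121 120 121 122  98  98  93  83  47  28  27
166  68  70 108 172 119 119 120 123 122 123 120 
[... 3091 characters left out ...]
 103 104  98  24  22  20  17
199 153 156 118 114 101 102 103 105 104 104 106 103 106 108 107 106 106 107 100  21  29  30  27
200 158 157 159 155 115 105 103 105 118 104 106 107 108 109 108 108 108 108 102  25  25  25  28
201 156 152 155 154 151 117 105 106 145 105 105 105 103 103 104 105 102 103  99  25  24  21  18
202 108 111 119 124 133 135 107 107 101  99 101 101 102 103 106 108 107 104 100  26  27  20  24
203  98 100  99  98  98  94  97 100  97  99 101 101 108 110 111 115 117 112 106  25  26  20  14
204 136 118 128 132 127 105 105 103 105 105 103 101 100 102 101 102  99  99  92  23  20  22  18
205 195 153 194 197 185 143 145 144 141 118 117 117 110 112 109 108 107 107 101  23  18  23  15
```

The rim edges are evenly spaced: high at row 176, middle at 186, low at 195.5. So the plate sits level and in line with its neighbours. Now I'll set the spatula down.

Emit:
drive_tool(rows=[[[0, 0, 0.012], 0], [[0, 0, 0.014], 0], [[0, 0, 0.01], 0], [[0, 0, 0.006], 0], [[0, 0, 0.003], 0], [[0, 0, 0.002], 0], [[0, 0, 0], 0], [[0, 0, 0], 0]])

```text
t: 26.95
tool_pos: [0.5002, -0.0608, 0.1069]
tool_rot: [0.437, 3.11, -0.0]
contact_force: [0.1, 0.9, -0.7]
opening: 0.0147
grip_force: 78.3
```

Emit:
drive_tool(rows=[[[0, 0, 0.0005], 0], [[0, 0, 0.0005], 0], [[0, 0, 0], 0]])

```text
t: 27.25
tool_pos: [0.5002, -0.0607, 0.1058]
tool_rot: [0.437, 3.11, -0.0]
contact_force: [1.0, 0.3, -0.2]
opening: 0.0151
grip_force: 78.6
```

Emit:
drive_tool(rows=[[[0, 0, 0], 0], [[0, 0, 0], 0], [[0, 0, 0], 0], [[0, 0, 0], 0], [[0, 0, 0], 0], [[0, 0, 0], 0], [[0, 0, 0], 0], [[0, 0, 0], 0]], jaw=0.3)

```text
t: 28.05
tool_pos: [0.4999, -0.0606, 0.1054]
tool_rot: [-0.437, -3.111, -0.0]
contact_force: [0.0, -0.5, -0.4]
opening: 0.0596
grip_force: 0.0
```

Emit:
drive_tool(rows=[[[0, 0, -0.005], 0], [[0, 0, -0.015], 0], [[0, 0, -0.025], 0], [[0, 0, -0.03], 0], [[0, 0, -0.03], 0], [[0, 0, -0.03], 0], [[0, 0, -0.02], 0], [[0, 0, 0], 0], [[0, 0, 0], 0], [[0, 0, 0], 0]])

```text
t: 29.05
tool_pos: [0.4992, -0.0604, 0.2589]
tool_rot: [-0.437, -3.109, -0.001]
contact_force: [0.1, -0.7, -0.7]
opening: 0.0604
grip_force: 0.0
```

```bash
python3 - <<'E'
from chk import *
o,p,M=state();print(o["t"],p,o["opening"],o["contact_force"].round(1))
d=grab("side");g=cv2.cvtColor(d["image"],cv2.COLOR_BGR2GRAY)
for v in range(174,198): print(v,*["%3d"%g[v,c] for c in range(246,282,4)])
# spatula handle dark-wood mask on side: top edge line, expected endpoints
a=np.array([np.cos(np.radians(-16.1)),np.sin(np.radians(-16.1))]);b=np.array([.5002,-.0608])
for s in(-.079,.029):print("handle end proj",np.round(proj(d,[*(b+a*s),.05]),1))
hsv=cv2.cvtColor(d["image"],cv2.COLOR_BGR2HSV);u0,v0=proj(d,[*b,.05]);m=np.zeros(g.shape,np.uint8);sl=(slice(int(v0)-22,int(v0)+22),slice(int(u0)-45,int(u0)+40))
m[sl]=((g<75)&(hsv[...,1]>90)&(d["image"][...,2]<110))[sl];n,_,st,ct=cv2.connectedComponentsWithStats(m);i=st[1:,4].argmax()+1;print(st[i],ct[i])
E
```

```text
29.05 [ 0.49917712 -0.06044141  0.25893141] 0.06040681456817682 [ 0.1 -0.7 -0.7]
174 157  86 111 114 112 114 110  87 100
175 114  90  96 109 111 107  93  98 112
176 106 107  69  87  97  84  67 108 136
177 117 112  77  73  71  68  73 109 116
178 136 108  75  74  73  73  74  89  91
179 138 109  73  73  75  73  73  71  72
180 134 109  72  75  76  73  72  71  69
181 130 101  75  74  74  74  72  73  86
182 161  72  75  72  73  74  72  73 100
183 165  74  73  74  72  73  76  67  98
184 154  77  72  71  72  74  73  75  97
185 103  96  73  78  73  71  66 108  89
186 106  99  68  85  71  72  69 104  99
187 136 109  74  74  69  75  75  94  98
188 135 110  74  74  74  74  75  80  98
189 131 113  74  71  73  74  74  74  92
190 158 109  73  72  73  74  72  71 103
191 161 102  73  75  74  72  72  68 106
192 165  72  73  72  74  71  73  66 104
193 155  77  76  72  74  71  70  90 102
194 105  82  72  71  71  70  69 108 106
195 110  93  87  77  74  73  85 106 106
196 142  99  98  95  92  93  93 100 100
197 139 100  98  99  99 101 100  99  93
handle end proj [253.8 246.3]
handle end proj [296.3 240.4]
[253 237  45  15 426] [274.36619718 243.86384977]
```

```bash
python3 -c "
from station import ctrl
print(ctrl.finish_job())"
```

```text
the job is handed in; nothing more can be done
None
```

I handed the job in after about 29 s on the robot clock: the wet plate is on the rack's middle ledges, the spatula stands flat on the bench released, and final camera checks agreed with both, but no pass/fail result came back.

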